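# Put the stain carton away behind the bypass door

## Task

Put the small white carton away upright in the right-hand half of the sloping-front cabinet: slide the right-hand (rear, blue) door behind its neighbour, stand the carton on the cabinet floor without dropping it, then slide that door fully home again without slamming it. Leave the clear front door shut, and do not disturb or knock over the white bottle outside or the two little bottles in the cabinet.

Things in the scene. Friction and masses are not known exactly. Their poses are not given: they have to be found in the camera images.
- case: White cabinet, fixed, 155 deep (x) x 440 wide (y) x 175 mm high. Origin: centre of its underside, on the desk; x to its back, y left, z up. The front slopes at 55 degrees from horizontal, from a lip 40 mm high at x = -77.5 mm to roof_edge. Walls: front 6, back 8, sides 10 mm; floor 6 mm. Tracks stand 4 mm proud along lip and roof edge; the mouth between them runs from z = 48 to 167 mm.
- roof_edge (a point): Middle of the roof's front edge, top side (case x = +17, y = 0, z = 175 mm); axes as the case. Behind it the flat roof, 7 mm thick, covers the cabinet, so a carton comes in only through the slope, with the gripper leaning back towards the robot by about 45 degrees. Doors: outer lane 0 to 6 mm, inner lane 9 to 15 mm below the sloping front plane.
- bay_spot (a point): Point on the inner floor (z = 6 mm) in the right-hand half, case x = +19, y = -145 mm, near the middle of the opening when the right door is fully open; axes as the case. A carton centred here clears the closed doors; so does one up to 10 mm nearer the front or 20 mm nearer the back. Anywhere in the right-hand half will do.
- rear_panel (a joint): The right-hand blue door, inner lane: how far it has slid to the left (case +y) behind the clear door, in m; 0 = fully home at the right wall, 0.15 = end of travel. 220 mm wide (case y -210 to +10 mm when home); opened by d it leaves a gap d wide at the right. Stays where left; about 3 N of friction plus 6 N per m/s. May start up to 25 mm ajar. A firm stop is felt at each end.
- rear_pull (a point): Centre of the black rib pull near the right edge of the blue door (case y = -197 mm when home): 12 mm thick across (y, pinch here), 50 mm up the slope, 20 mm out of the door's face; the point is 10 mm above the face. x up the slope, y left (opens), z out of the slope. The side walls end below the doors, so both sides of it are free; fully open it is 27 mm short of the clear door's edge.
- front_panel (a joint): The left-hand door (clear panel), outer lane, with its own black pull at its left edge: how far it has slid to the right, in m; 0 = shut. It is to stay shut.
- carton_mid (a point): Centre (half-way up) of the small white printed carton, square, 50 x 50 mm and 88 mm high, about 0.16 kg, standing on the desk to the right or to the left of the cabinet. x and y along its sides, z up. Grasp across two opposite sides.
- white_bottle: White screw-cap bottle, 68 mm across, 159 mm high, standing on the desk on the other side of the cabinet; origin at the centre of its foot. Leave it alone.
- oil_bottle: Small white bottle with blue cap, 35 mm across, 66 mm high, standing inside the left half of the cabinet behind the clear door; origin at the centre of its foot. Leave it alone.
- dropper_bottle: Amber dropper bottle, 29 mm across, 102 mm high, beside the oil bottle in the left half of the cabinet; origin at the centre of its foot. Leave it alone.
There are look-alikes about, which are no part of the job. What is meant by the part that bears carton_mid is not orange or pink, and is the larger of those in its own colour.

How it is judged:
By the outcome, as a careful person would: the job done as asked, in the order asked, and still so for the second after the job is handed in, with the robot touching nothing.
It also fails if it takes over 72 s, if anything falls off the work surface, if the arm or the gripper's body presses on something with over 40 N, if the wrist force passes 120 N, or if a joint passes its speed limit or range.

## Robot

A 6-joint arm with a two-finger parallel gripper is mounted at the origin on a cart in front of the work surface, level with it; the furniture and walls round the work are solid. World frame = base frame: x ahead of the robot, y to its left, z up, the work surface at z = 0. Lengths are in m, angles in rad, forces in N, time in s.
With the tool pointing down it reaches from about 0.25 to 0.775 m from the base axis. Payload 4 kg.
Tool frame: the origin (TCP) lies between the finger pads; the fingertips stand 25 mm ahead of it and the grasp point (between the pads) lies 6 mm ahead of it (robot.tip_reach is the distance from the TCP to the fingertips, in m); z points along the fingers, y is the line along which they close (so a half turn about z gives the same grasp; the last joint's range is limited). The gripper opens to 94 mm and grips with 3 to 60 N. Pads are 16 mm wide; open, the fingers measure 119 mm over their backs; the gripper's body (75 mm by 177 mm) begins 78 mm behind the grasp point.
Start: joints at [-1.3, 0.087, 1.371, -0, 1.684, -0.103], TCP at [0.201, -0.512, 0.192] pointing down, gripper open.
Joint ranges: [-3.1, 3.1], [-0.76, 2.03], [0.27, 2.55], [-1.08, 4.22], [0.17, 2.65], [-2.57, 2.57]. Speed limits (rad/s): [2.79, 2.79, 3.14, 3.14, 3.14, 3.14].

## Interface

Orientations are given as [roll, pitch, yaw] about the fixed x, y, z axes, in that order (R = Rz(yaw) Ry(pitch) Rx(roll)).
In Python, from bench import sensors, snapshot, camera_info, ticket, robot gives the robot as it stands.
- The arm moves only by the tool arm_command, never from a script. Its argument "plan" is a list of rows, each an object with "grip": the closure, from -1 (fully open) to 1 (shut); "slide": the shift along the tool's x, y, z normalised to -1 to 1, where 1 is 500 mm, a list of three; "spin": the turn about the tool's z normalised to -1 to 1, where 1 is 5 degrees. A call has 1 to 10 rows; each row shifts and turns the commanded pose from where the row before left it, along the tool's axes as they then stand; what a row does not reach is not made up. A row lasts 1/8 s, in which the tool goes at most 62.5 mm and 10.7 degrees, less where a joint would pass 70% of its speed; a pose out of reach is approached as far as the arm can. A call with a number of a shift or a turn outside -1 to 1 is refused whole. A call with a gripper value outside its range is refused whole. The fingers move at their own pace and stop on an object; the grip force is fixed at half the most. Time passes only in rows, so rows that do not move let the fingers close. It gives the time, the measured TCP pose, the force, the opening and the grip force at its end, in the units of the state.
- sensors.get_obs(): the state, without advancing time (a new reading comes with each control period).
- snapshot(name): name is "scene" or "top" or "wrist"; returns the picture (480x640x3 uint8, red, green, blue); there is no depth.
- camera_info(name): a dict with "fx", "fy", "cx", "cy" (pixels), "position" and "rotation" of the camera in the world. Camera axes: x right, y up, looking along -z (the intrinsics and any distortion apply to the point x, -y, -z); pixel columns grow to the right and rows downward; lengths in m; the calibration is good to about 2 mm. A picture is of the moment at which its call begins: read the wrist's pose just before it. camera_info takes no time and is no camera call; for the wrist camera it gives the pose at the moment of the call.
- ticket.close_job(): hands the job in; it is judged then, once.
The state is a dict: "time": time; "joint_positions": joint angles; "qvel": joint speeds; "joint_torque": joint torques, N m; "tool_pos": TCP position; "ee_rot": TCP orientation; "wrist_force": force on the tool from outside, world axes, zero at the start; "wrist_torque": the same for the moment, N m; "width": finger opening in m; "finger_force": force on a finger pad.
Only numpy, scipy, OpenCV 4.12 (cv2) and the standard library are available. Lean on these libraries where they do the work, as an engineer would, in place of code of your own. Each camera call takes 0.05 s, during which the arm holds its last target. There are 200 camera calls.

## Working session

There is one attempt and no reset: what is moved stays moved. The work goes in short steps, Python scripts to look and compute and a tool call to move; the robot and the scene stay as the last step left them, time stands still between calls to the robot, and variables do not carry over. Pictures are saved under pics/ and viewed, at most 10 in all, crops included, and the job is handed in when it is done.

Besides the shell and the picture viewer there is one more tool, called after "Call:" in YAML: its name, and indented under it one key for each argument. arm_command: Moves the arm, as the interface text tells. Scaled input: -1 to 1 covers 500 mm each way for a shift and 5 degrees each way for a turn. Its arguments: {"type":"object","properties":{"plan":{"type":"array","items":{"type":"object","properties":{"grip":{"type":"number"},"slide":{"type":"array","items":{"type":"number"}},"spin":{"type":"number"}}}}},"required":["plan"]}

```bash
ls; mkdir -p pics; python3 - <<'E'
from bench import sensors, snapshot, camera_info, ticket, robot
import cv2
for n in ("scene","top"):
    im=snapshot(n); cv2.imwrite(f"pics/{n}0.png",im[:,:,::-1]); print(n,camera_info(n))
print(camera_info("wrist")); print(sensors.get_obs()); print([a for a in dir(robot) if a[0]!='_'])
E
```

```text
pics
scene {'fx': 450.6361088020089, 'fy': 450.6361088020089, 'cx': 325.54728625686454, 'cy': 247.88185285105416, 'position': array([-0.20160472,  0.40342134,  0.87893254]), 'rotation': array([ 0.82985229,  0.01837141, -2.05076799])}
top {'fx': 482.63056455088434, 'fy': 482.63056455088434, 'cx': 320.5187448744289, 'cy': 241.06621496681893, 'position': array([ 0.05939167, -0.01681716,  1.20150335]), 'rotation': array([ 0.45493139, -0.00592839, -1.40340476])}
{'fx': 341.97712762998015, 'fy': 341.97712762998015, 'cx': 323.2819152294789, 'cy': 242.315496899673, 'position': array([ 0.27187774, -0.48296131,  0.38384337]), 'rotation': array([-0.26520822,  0.00233674, -1.19609381])}
{'time': 0.1, 'joint_positions': array([-1.30007136e+00,  8.78850954e-02,  1.37206305e+00,  1.65480351e-05,
        1.68359159e+00, -1.03052535e-01]), 'qvel': array([-1.52261163e-03,  5.49200819e-06, -3.56520329e-03,  9.80405196e-04,
        2.41167116e-03,  1.00355697e-03]), 'joint_torque': array([ 1.39266849e-03, -3.41252589e+01, -3.03301799e+01,  7.19335908e-02,
        3.04323505e-02, -1.06769608e-04]), 'tool_pos': array([ 0.20071443, -0.51152768,  0.19133938]), 'ee_rot': array([-3.13965760e+00, -2.16655513e-04,  3.73779136e-01]), 'wrist_force': array([-0.0871742 , -1.13389904, -0.48151255]), 'wrist_torque': array([-0.00269911, -0.05450875,  0.03836058]), 'finger_force': 0.0, 'width': 0.093963006561021}
['IKError', 'tip_reach']
```

View pics/scene0.png

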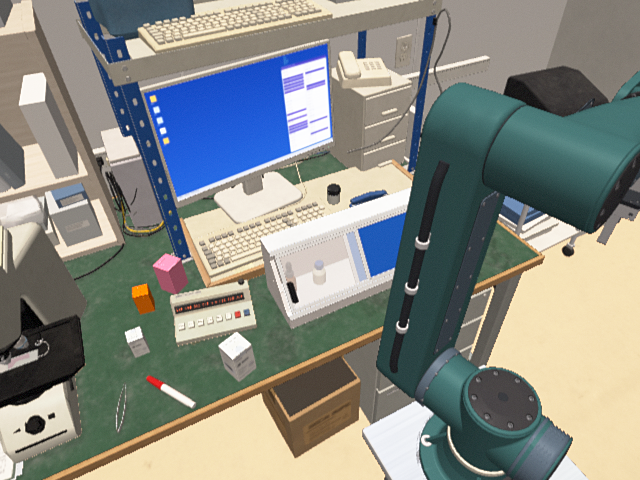

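View pics/top0.png

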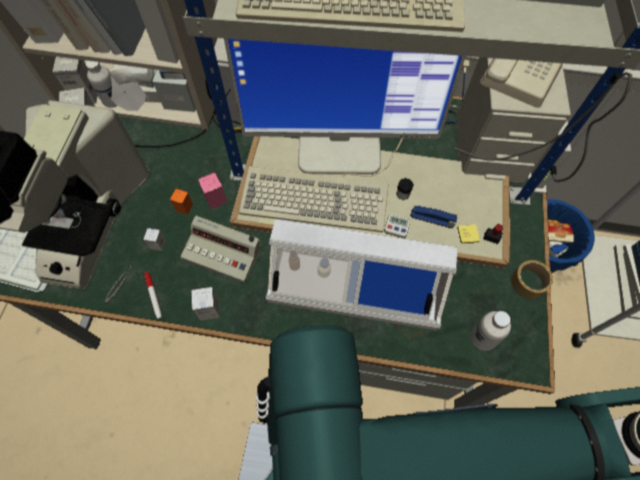

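The scene shows four boxes (top-view pixels): large white carton (204,303), small white cube (152,237), orange (180,200) and pink (210,188). I choose (204,303), the larger of the white ones. The white bottle is at (492,330). The cabinet spans about (268–456, 222–325), the blue door's pull is at (430,304) and the clear door's pull is at (276,281).

```bash
cat > h.py <<'E'
import numpy as np, cv2
from scipy.spatial.transform import Rotation as Ro
from bench import sensors, snapshot, camera_info
def ray(ci,u,v):
    R=Ro.from_euler('xyz',ci['rotation']).as_matrix()
    d=R@np.array([(u-ci['cx'])/ci['fx'],-(v-ci['cy'])/ci['fy'],-1.]); return np.array(ci['position']),d
def onz(ci,u,v,z):
    p,d=ray(ci,u,v); return p+d*(z-p[2])/d[2]
def proj(ci,P):
    R=Ro.from_euler('xyz',ci['rotation']).as_matrix()
    q=R.T@(np.array(P)-ci['position']); return np.array([ci['cx']+ci['fx']*q[0]/-q[2], ci['cy']-ci['fy']*q[1]/-q[2]])
def tool():
    o=sensors.get_obs(); return np.array(o['tool_pos']),Ro.from_euler('xyz',o['ee_rot']).as_matrix(),o
E
python3 - <<'E'
from h import *
ci=camera_info("top")
im=cv2.imread("pics/top0.png")
a=cv2.resize(im[215:335,180:300],(400,400),interpolation=cv2.INTER_CUBIC)
b=cv2.resize(im[215:335,400:520],(400,400),interpolation=cv2.INTER_CUBIC)
cv2.imwrite("pics/crop1.png",np.hstack([a,b]))
for uv,z in (((273,222),.175),((456,247),.175),((204,297),.088)): print(uv,onz(ci,*uv,z))
E
```

```text
(273, 222) [0.58657725 0.18237188 0.175     ]
(456, 247) [ 0.59429332 -0.25659588  0.175     ]
(204, 297) [0.40062704 0.32094921 0.088     ]
```

View pics/crop1.png

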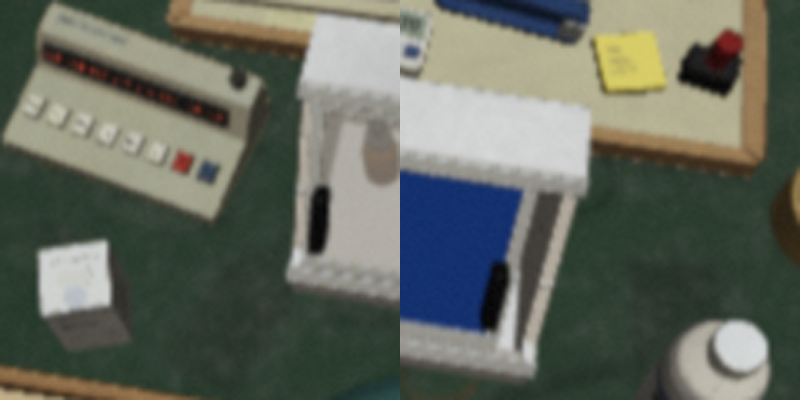

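```bash
python3 - <<'E'
from h import *
ci=camera_info("top"); cs=camera_info("scene")
L=lambda x,y:(180+x/3.3333-.35,215+y/3.3333-.35)
Rr=lambda x,y:(400+(x-400)/3.3333-.35,215+y/3.3333-.35)
bl=onz(ci,*L(313,15),.175); br=onz(ci,*Rr(590,107),.175)
fr=onz(ci,*Rr(532,377),0); fl=onz(ci,*L(290,282),0)
y=bl-br; print(bl,br,fr,fl,np.linalg.norm(y)); 
cor=[onz(ci,*L(*p),.088) for p in ((38,252),(107,242),(115,303),(43,318))]
c=np.mean(cor,0); print("carton",c,[np.linalg.norm(cor[i]-cor[i-1]).round(3) for i in range(4)])
for i in range(4):
    d=cor[(i+1)%4]-cor[i]; print(np.degrees(np.arctan2(d[1],d[0]))%90)
# cabinet fit by rigid Procrustes
C=np.array([[77.5,220],[77.5,-220],[-77.5,-220],[-77.5,220]])/1e3
W=np.array([bl,br,fr,fl])[:,:2]
a=C-C.mean(0);b=W-W.mean(0)
th=np.arctan2((a[:,0]*b[:,1]-a[:,1]*b[:,0]).sum(),(a*b).sum()); 
R=np.array([[np.cos(th),-np.sin(th)],[np.sin(th),np.cos(th)]])
t=W.mean(0)-R@C.mean(0); print("case",t,np.degrees(th)); print((C@R.T+t-W).round(4))
for P in [(-.0775,.22,.04),(.017,.22,.175),(.0775,.22,.175),(-.0775,.22,0)]:
    w=np.r_[R@P[:2]+t,P[2]]; print(P,w,"scene px",proj(cs,w),"top",proj(ci,w))
# pull pixel centre
print("pull z guess:",)
s=np.radians(55);n=np.array([-np.sin(s),0,np.cos(s)]);
R3=np.eye(3);R3[:2,:2]=R; t3=np.r_[t,0]
p0=np.array([-.0775,0,.04])+n*(-.009+.010)
p,d=ray(ci,*Rr(495,297)); pl=R3.T@(p-t3); dl=R3.T@d
k=((p0-pl)@n)/(dl@n); q=pl+k*dl; print("pull case",q,"world",R3@q+t3)
E
```

```text
[0.59446546 0.18269678 0.175     ] [ 0.59520987 -0.25808173  0.175     ] [ 0.44866231 -0.2654961   0.        ] [0.44918691 0.18470152 0.        ] 0.440779134745612
carton [0.39703727 0.32397768 0.088     ] [np.float64(0.051), np.float64(0.05), np.float64(0.048), np.float64(0.052)]
18.622955423476725
22.11555000243527
22.252701961086473
20.29788036774587
case [ 0.52188114 -0.03904488] 0.12254285288270668
[[ 0.0044 -0.0016]
 [ 0.0046 -0.0008]
 [-0.0038  0.0063]
 [-0.0053 -0.0039]]
(-0.0775, 0.22, 0.04) [0.44391079 0.18078886 0.04      ] scene px [289.53641061 317.38826376] top [266.22503261 296.2261463 ]
(0.017, 0.22, 0.175) [0.53841057 0.18099098 0.175     ] scene px [268.42110778 251.7354247 ] top [269.31471049 239.73633594]
(0.0775, 0.22, 0.175) [0.59891043 0.18112037 0.175     ] scene px [258.80104748 236.61041398] top [274.57097437 217.65961674]
(-0.0775, 0.22, 0) [0.44391079 0.18078886 0.        ] scene px [290.72905914 327.8402454 ] top [267.682885 301.386818]
pull z guess:
pull case [-0.0463357  -0.17839517  0.08625068] world [ 0.47592709 -0.21753875  0.08625068]
```

```bash
python3 - <<'E'
from h import *
im=cv2.imread("pics/scene0.png")
a=cv2.resize(im[300:400,190:320],(520,400),interpolation=cv2.INTER_CUBIC)
cv2.imwrite("pics/crop2.png",a)
E
```

```text
(no output)
```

View pics/crop2.png

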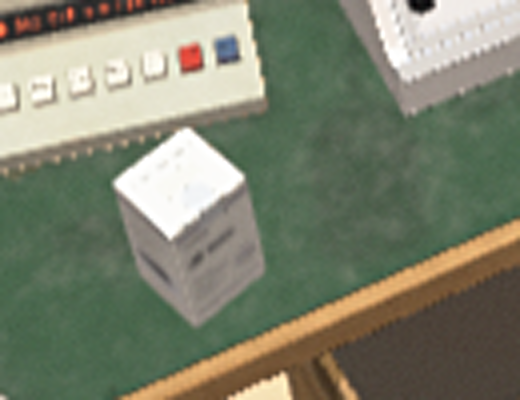

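The crop shows a printed white carton, taller than it is wide, with its top face at scene (190+45, 300+46). That confirms the choice. The case is near (0.52,-0.039) with yaw about 0, the door is about 19 mm ajar, and its pull is near (0.476,-0.2175,0.086).

The tool can only spin about its own axis, so I'll work with it vertical. I'll grip the carton near its top with the fingertips, towards its front, so the gripper body stays above the roof.

Call:
arm_command:
  plan:
    - {"slide":[0,0,-0.04],"spin":1,"grip":-1}
    - {"slide":[0,0,-0.04],"spin":1,"grip":-1}
    - {"slide":[0,0,-0.04],"spin":1,"grip":-1}
    - {"slide":[0,0,-0.04],"spin":1,"grip":-1}
    - {"slide":[0,0,-0.04],"spin":0.28,"grip":-1}

```text
time: 0.72
tool_pos: [0.2008, -0.5118, 0.2924]
ee_rot: [-3.14, 0.0, -0.001]
wrist_force: [-0.1, 0.0, -0.5]
width: 0.094
finger_force: 0.0
```

Call:
arm_command:
  plan:
    - {"slide":[0.055,-0.0735,0],"spin":0,"grip":-1}
    - {"slide":[0.055,-0.0735,0],"spin":0,"grip":-1}
    - {"slide":[0.055,-0.0735,0],"spin":0,"grip":-1}
    - {"slide":[0.055,-0.0735,0],"spin":0,"grip":-1}
    - {"slide":[0.055,-0.0735,0],"spin":0,"grip":-1}
    - {"slide":[0.055,-0.0735,0],"spin":0,"grip":-1}
    - {"slide":[0.055,-0.0735,0],"spin":0,"grip":-1}
    - {"slide":[0.055,-0.0735,0],"spin":0,"grip":-1}
    - {"slide":[0,0,0],"spin":0,"grip":-1}
    - {"slide":[0,0,0],"spin":0,"grip":-1}

```text
time: 1.98
tool_pos: [0.4204, -0.2182, 0.292]
ee_rot: [3.141, 0.001, 0.0]
wrist_force: [0.0, -0.2, 0.9]
width: 0.0938
finger_force: 0.0
```

```bash
python3 - <<'E'
from h import *
import json
p,R,o=tool(); ci=camera_info("wrist"); im=snapshot("wrist")
cv2.imwrite("pics/w1.png",im[:,:,::-1]); print(o['tool_pos'],o['ee_rot'],o['time'],ci['position'],ci['rotation'])
json.dump({k:np.array(v).tolist() for k,v in ci.items()},open('w1.json','w'))
E
```

```text
[ 0.42041542 -0.21822795  0.29198674] [3.14138484e+00 1.00393362e-03 3.72538789e-04] 1.975 [ 0.49696628 -0.21712894  0.48439844] [-2.66632731e-01  4.18436049e-04 -1.56949191e+00]
```

View pics/w1.png

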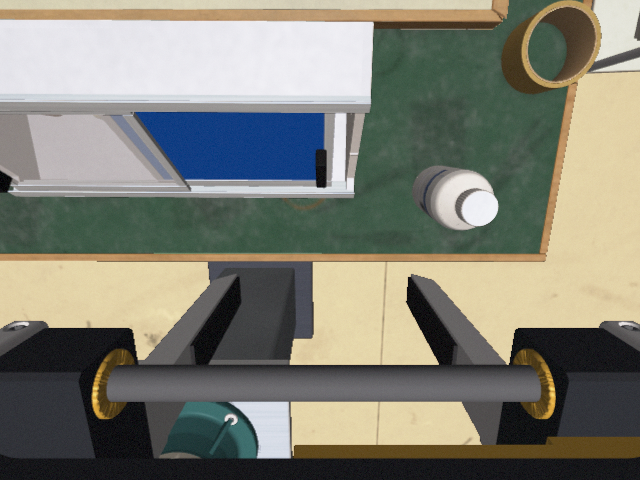

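The wrist view shows the blue door's pull at about (321,169), the roof's back-right corner at (373,22), the lip's front-right corner at (354,197), and the bottle at (460,200), well clear.

```bash
python3 - <<'E'
from h import *
import json
ci=json.load(open('w1.json')); ci={k:np.array(v) for k,v in ci.items()}
im=cv2.imread("pics/w1.png").astype(int)
# roof back edge (white above? wood->white) & front edge: brightness transitions per column
g=im.min(2)
cols=np.arange(30,360,10)
rb=np.array([10+np.argmax(g[10:40,c]>190) for c in cols]); print(rb)
e=np.polyfit(cols,rb,1); A=onz(ci,30,np.polyval(e,30),.175);B=onz(ci,360,np.polyval(e,360),.175)
print("back edge",A,B,"yaw",np.degrees(np.arctan2(-(A-B)[0],(A-B)[1])))
# lip front edge: last bright before green
lf=np.array([225-np.argmax((g[225:180:-1,c]>100)) for c in cols if c<340]); print(lf)
e=np.polyfit(cols[cols<340],lf,1)
for c in (30,330): print("lip front z0", onz(ci,c,np.polyval(e,c),0.0), "z40",onz(ci,c,np.polyval(e,c),0.04))
row=im[60]; print("roof right x px",[ (c,row[c].tolist()) for c in range(368,378)])
print("right corner",onz(ci,373,22,.175))
m=(im[140:195,300:340].max(2)<60).astype(np.uint8)
n,l,s,cc=cv2.connectedComponentsWithStats(m); k=1+np.argmax(s[1:,4]); print("pull",s[k]+[300,140,0,0,0],cc[k]+[300,140])
u,v=cc[k]+[300,140]
for z in (.08,.086,.092): print(onz(ci,u,v,z))
E
```

```text
[20 20 20 20 20 20 20 20 20 20 20 20 20 21 21 21 21 21 21 21 21 21 21 21
 21 21 21 21 22 22 22 22 22]
back edge [0.59595362 0.01674001 0.175     ] [ 0.59471303 -0.24615275  0.175     ] yaw -0.27037670791190066
[196 196 196 196 196 196 196 196 196 196 196 196 196 196 196 196 197 197
 197 197 197 197 197 197 197 197 197 197 197 197 197]
lip front z0 [0.43242061 0.19834026 0.        ] z40 [0.43775057 0.16403221 0.04      ]
lip front z0 [ 0.43094206 -0.22653379  0.        ] z40 [ 0.43639412 -0.22575717  0.04      ]
roof right x px [(368, [238, 232, 233]), (369, [237, 231, 232]), (370, [235, 231, 229]), (371, [210, 210, 215]), (372, [103, 115, 106]), (373, [73, 89, 67]), (374, [71, 90, 65]), (375, [70, 89, 62]), (376, [72, 87, 63]), (377, [67, 87, 60])]
right corner [ 0.59465063 -0.25652196  0.175     ]
pull [316 150  10  37 367] [320.53678474 167.86103542]
[ 0.47580856 -0.21381108  0.08      ]
[ 0.47612248 -0.21386031  0.086     ]
[ 0.47643639 -0.21390953  0.092     ]
```

Call:
arm_command:
  plan:
    - {"slide":[0.031,-0.0029,0.07],"spin":0,"grip":0.1}
    - {"slide":[0.031,-0.0029,0.07],"spin":0,"grip":0.1}
    - {"slide":[0.031,-0.0028,0.07],"spin":0,"grip":0.1}
    - {"slide":[0,0,0.06],"spin":0,"grip":0.1}
    - {"slide":[0,0,0.05],"spin":0,"grip":0.1}
    - {"slide":[0,0,0.03],"spin":0,"grip":0.1}
    - {"slide":[0,0,0.02],"spin":0,"grip":0.1}
    - {"slide":[0,0,0],"spin":0,"grip":0.1}
    - {"slide":[0,0,0],"spin":0,"grip":0.1}

```text
time: 3.15
tool_pos: [0.4678, -0.2141, 0.1085]
ee_rot: [3.14, -0.002, 0.0]
wrist_force: [0.3, 0.8, 0.0]
width: 0.0422
finger_force: 0.0
```

Call:
arm_command:
  plan:
    - {"slide":[0,0,0],"spin":0,"grip":1}
    - {"slide":[0,0,0],"spin":0,"grip":1}
    - {"slide":[0,0,0],"spin":0,"grip":1}
    - {"slide":[0,0,0],"spin":0,"grip":1}
    - {"slide":[0,0,0],"spin":0,"grip":1}
    - {"slide":[0,0,0],"spin":0,"grip":1}

```text
time: 3.9
tool_pos: [0.4672, -0.2136, 0.1073]
ee_rot: [3.142, 0.0, 0.0]
wrist_force: [0.9, -0.3, -0.6]
width: 0.0007
finger_force: 0.0
```

```bash
python3 - <<'E'
from h import *
w=snapshot("wrist")[100:480,180:460]; 
ci=camera_info("top"); t=snapshot("top")[200:340,380:480]
a=cv2.resize(w,(420,570)); b=cv2.resize(t,(380,532),interpolation=cv2.INTER_CUBIC); b=cv2.copyMakeBorder(b,0,38,0,0,0)
cv2.imwrite("pics/c3.png",np.hstack([a,b])[:,:,::-1])
E
```

```text
(no output)
```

View pics/c3.png

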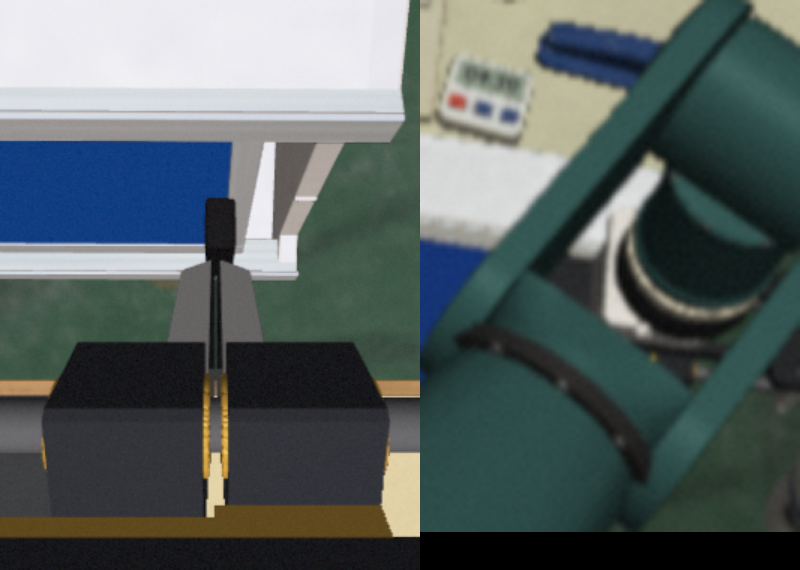

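Left half: the closed fingertips, at crop (215,265), stand just in front of the rib at crop (205–236, 198–262). So the pinch missed on the robot's side of the rib.

```bash
python3 - <<'E'
from h import *
import json
ci={k:np.array(v) for k,v in json.load(open('w1.json')).items()}; c2=camera_info("wrist")
print("row232 now:",[onz(c2,323,232,z).round(3)[[0,2]] for z in (.1,.11,.12,.13)])
print("row275 now:",[onz(c2,323,275,z).round(3)[[0,2]] for z in (.08,.09,.1,.11)])
print("row150 w1:",[onz(ci,321,150,z).round(3)[[0,2]] for z in (.1,.11,.12,.13)])
print("row187 w1:",[onz(ci,321,187,z).round(3)[[0,2]] for z in (.06,.07,.08,.09)])
p,R,o=tool(); print(p)
for z in (.107,.082): print("finger pt proj",proj(c2,p+R@[.008,0,.107-z]))
E
```

```text
row232 now: [array([0.496, 0.1  ]), array([0.498, 0.11 ]), array([0.5 , 0.12]), array([0.503, 0.13 ])]
row275 now: [array([0.461, 0.08 ]), array([0.464, 0.09 ]), array([0.468, 0.1  ]), array([0.472, 0.11 ])]
row150 w1: [array([0.496, 0.1  ]), array([0.496, 0.11 ]), array([0.496, 0.12 ]), array([0.496, 0.13 ])]
row187 w1: [array([0.452, 0.06 ]), array([0.453, 0.07 ]), array([0.454, 0.08 ]), array([0.455, 0.09 ])]
[ 0.46724614 -0.21367452  0.10737123]
finger pt proj [325.10303559 268.23498243]
finger pt proj [324.93384929 255.63797167]
```

Call:
arm_command:
  plan:
    - {"slide":[0,0,0],"spin":0,"grip":0.3}
    - {"slide":[0,0,0],"spin":0,"grip":0.3}
    - {"slide":[0,0,-0.016],"spin":0,"grip":0.3}
    - {"slide":[0.012,0,0],"spin":0,"grip":0.3}
    - {"slide":[0.012,0,0],"spin":0,"grip":0.3}
    - {"slide":[0,0,0],"spin":0,"grip":0.3}

```text
time: 4.75
tool_pos: [0.4797, -0.2136, 0.1152]
ee_rot: [-3.141, 0.0, 0.001]
wrist_force: [-0.0, -0.1, 0.5]
width: 0.033
finger_force: 0.0
```

Call:
arm_command:
  plan:
    - {"slide":[0,0,0],"spin":0,"grip":1}
    - {"slide":[0,0,0],"spin":0,"grip":1}
    - {"slide":[0,0,0],"spin":0,"grip":1}
    - {"slide":[0,0,0],"spin":0,"grip":1}

```text
time: 5.25
tool_pos: [0.4792, -0.2137, 0.1154]
ee_rot: [3.141, -0.0, 0.0]
wrist_force: [0.0, 0.4, 0.3]
width: 0.0007
finger_force: 0.0
```

```bash
python3 - <<'E'
from h import *
from bench import robot
print(robot.tip_reach)
c2=camera_info("wrist"); w=snapshot("wrist")[100:480,180:460]; s=snapshot("scene")[180:330,300:460]
p,R,o=tool(); print(p,o['width'])
for dz in (0,.025): print(proj(c2,p+R@[.008,0,dz]),proj(c2,p+R@[-.008,0,dz]))
cv2.imwrite("pics/c4.png",cv2.resize(w,(442,600))[:,:,::-1])
E
```

```text
0.025
[ 0.47919714 -0.21370798  0.11542468] 0.0005665340581692296
[325.13550658 268.22709731] [325.07559081 293.10293117]
[324.96417234 255.63157917] [324.91358846 278.14876839]
```

View pics/c4.png

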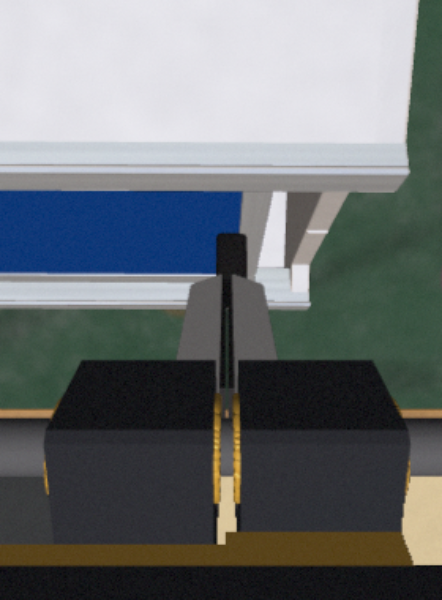

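Call:
arm_command:
  plan:
    - {"slide":[0,0,0],"spin":0,"grip":0.3}
    - {"slide":[0,0,0],"spin":0,"grip":0.3}
    - {"slide":[-0.02,0,0],"spin":0,"grip":0.3}
    - {"slide":[-0.018,0,0],"spin":0,"grip":0.3}
    - {"slide":[0,0,0.02],"spin":0,"grip":0.3}
    - {"slide":[0,0,0.016],"spin":0,"grip":0.3}
    - {"slide":[0,0,0.01],"spin":0,"grip":0.3}
    - {"slide":[0,0,0],"spin":0,"grip":0.3}

```text
time: 6.35
tool_pos: [0.4599, -0.2134, 0.0915]
ee_rot: [-3.141, 0.001, 0.0]
wrist_force: [-0.0, 0.5, -0.7]
width: 0.0331
finger_force: 0.0
```

Call:
arm_command:
  plan:
    - {"slide":[0,0,0],"spin":0,"grip":1}
    - {"slide":[0,0,0],"spin":0,"grip":1}
    - {"slide":[0,0,0],"spin":0,"grip":1}
    - {"slide":[0,0,0],"spin":0,"grip":1}

```text
time: 6.85
tool_pos: [0.4603, -0.2137, 0.0925]
ee_rot: [3.141, -0.0, 0.0]
wrist_force: [0.9, 0.6, 0.8]
width: 0.0005
finger_force: 0.0
```

```bash
python3 - <<'E'
from h import *
c2=camera_info("wrist"); w=snapshot("wrist")[180:340,250:400].copy(); cs=camera_info("scene"); s=snapshot("scene")[200:340,340:480]
p,R,o=tool(); print(p,o['width'])
for dx in(.008,-.008):
  for dz in (0,.025):
    q=p+R@[dx,0,dz]; u=proj(c2,q); print(dx,dz,u,proj(cs,q))
    cv2.circle(w,(int(u[0]-250),int(u[1]-180)),1,(255,0,0),-1)
# expected rib corners with case (.5173,-.0365), pull centre case(-.044,-.177,.085)
s55=np.radians(55);t=np.array([np.cos(s55),0,np.sin(s55)]);n=np.array([-np.sin(s55),0,np.cos(s55)])
for a in(-.025,.025):
  for b in(-.010,.010):
    q=np.array([.5173-.044,-.2139,.085])+a*t+b*n; u=proj(c2,q); print('rib',a,b,q.round(3),u); cv2.circle(w,(int(u[0]-250),int(u[1]-180)),1,(0,255,0),-1)
a=cv2.resize(w,(560,597),interpolation=cv2.INTER_NEAREST); b=cv2.resize(s,(240,240)); b=cv2.copyMakeBorder(b,0,357,0,0,0)
cv2.imwrite("pics/c5.png",np.hstack([a,b])[:,:,::-1])
E
```

```text
[ 0.46029999 -0.21370495  0.09246374] 0.0004782308244844871
0.008 0 [325.06489955 268.25489487] [422.25198041 241.57296955]
0.008 0.025 [324.89636428 255.66598445] [421.05848504 248.6248681 ]
-0.008 0 [325.00392027 293.11872464] [425.98432332 245.17994289]
-0.008 0.025 [324.8447716  278.17319378] [424.72691986 252.24333323]
rib -0.025 -0.01 [ 0.467 -0.214  0.059] [325.11832686 253.49456827]
rib -0.025 0.01 [ 0.451 -0.214  0.07 ] [325.13661706 281.82728045]
rib 0.025 -0.01 [ 0.496 -0.214  0.1  ] [325.61034342 225.71131621]
rib 0.025 0.01 [ 0.479 -0.214  0.111] [325.65157965 260.30732981]
```

View pics/c5.png

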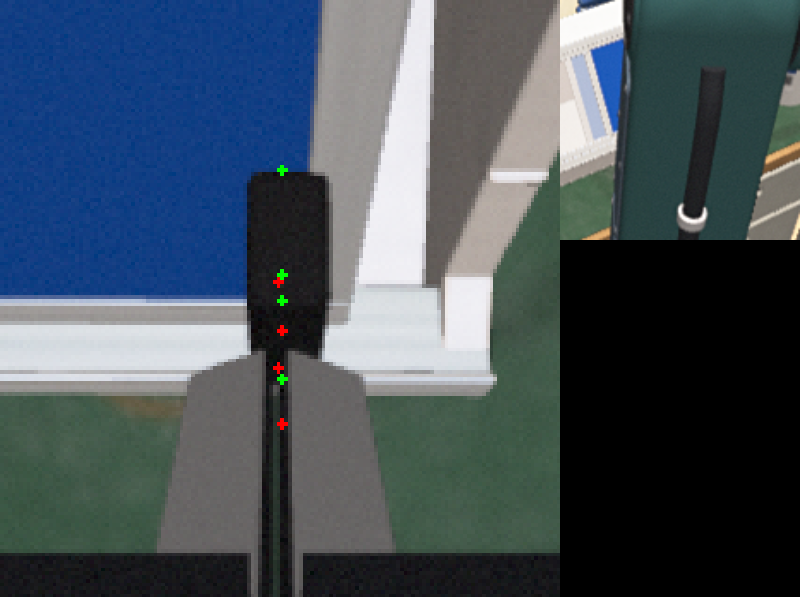

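The wrist view shows the closed fingertips at crop (275,350) lying over the lower end of the rib, at crop (248–328, 172–378). The real tips therefore look higher than the reported reach. I'll lower in small steps, watching the force.

Call:
arm_command:
  plan:
    - {"slide":[0,0,0],"spin":0,"grip":0.3}
    - {"slide":[0,0,0],"spin":0,"grip":0.3}
    - {"slide":[0,0,0.01],"spin":0,"grip":0.3}
    - {"slide":[0,0,0.01],"spin":0,"grip":0.3}
    - {"slide":[0,0,0],"spin":0,"grip":0.3}

```text
time: 7.58
tool_pos: [0.4597, -0.2134, 0.0815]
ee_rot: [-3.141, 0.001, 0.0]
wrist_force: [-0.5, -0.5, 0.1]
width: 0.0327
finger_force: 0.0
```

Call:
arm_command:
  plan:
    - {"slide":[0,0,0],"spin":0,"grip":1}
    - {"slide":[0,0,0],"spin":0,"grip":1}
    - {"slide":[0,0,0],"spin":0,"grip":1}

```text
time: 7.95
tool_pos: [0.4603, -0.2146, 0.0827]
ee_rot: [3.139, -0.0, 0.0]
wrist_force: [-1.8, -2.9, 1.6]
width: 0.0067
finger_force: 37.6
```

Call:
arm_command:
  plan:
    - {"slide":[0,0,0],"spin":0,"grip":0.3}
    - {"slide":[0,0,0],"spin":0,"grip":0.3}
    - {"slide":[0,0,0.01],"spin":0,"grip":0.3}
    - {"slide":[0,0,0.01],"spin":0,"grip":0.3}
    - {"slide":[0,0,0],"spin":0,"grip":0.3}

```text
time: 8.57
tool_pos: [0.4597, -0.2133, 0.0714]
ee_rot: [-3.141, 0.001, 0.0]
wrist_force: [-0.7, 0.6, -0.6]
width: 0.0325
finger_force: 0.0
```

Call:
arm_command:
  plan:
    - {"slide":[0,0,0],"spin":0,"grip":1}
    - {"slide":[0,0,0],"spin":0,"grip":1}
    - {"slide":[0,0,0],"spin":0,"grip":1}

```text
time: 8.95
tool_pos: [0.4604, -0.2141, 0.0726]
ee_rot: [3.141, -0.0, 0.0]
wrist_force: [-0.4, -0.4, -0.8]
width: 0.0112
finger_force: 30.0
```

The rib is now gripped (11 mm opening, 30 N). Next I open the door.

Call:
arm_command:
  plan:
    - {"slide":[0,-0.012,0],"spin":0,"grip":1}
    - {"slide":[0,-0.025,0],"spin":0,"grip":1}
    - {"slide":[0,-0.03,0],"spin":0,"grip":1}
    - {"slide":[0,-0.03,0],"spin":0,"grip":1}
    - {"slide":[0,-0.03,0],"spin":0,"grip":1}
    - {"slide":[0,-0.03,0],"spin":0,"grip":1}
    - {"slide":[0,-0.03,0],"spin":0,"grip":1}
    - {"slide":[0,-0.03,0],"spin":0,"grip":1}
    - {"slide":[0,-0.023,0],"spin":0,"grip":1}
    - {"slide":[0,-0.008,0],"spin":0,"grip":1}

```text
time: 10.2
tool_pos: [0.461, -0.0885, 0.0726]
ee_rot: [-3.142, -0.002, 0.001]
wrist_force: [5.0, -3.5, -1.5]
width: 0.0115
finger_force: 30.0
```

Call:
arm_command:
  plan:
    - {"slide":[0,-0.004,0],"spin":0,"grip":1}
    - {"slide":[0,0,0],"spin":0,"grip":1}

```text
time: 10.45
tool_pos: [0.461, -0.0866, 0.0726]
ee_rot: [-3.141, -0.002, 0.001]
wrist_force: [4.3, -2.6, -2.4]
width: 0.011
finger_force: 30.0
```

Call:
arm_command:
  plan:
    - {"slide":[0,0,0],"spin":0,"grip":0.5}
    - {"slide":[0,0,0],"spin":0,"grip":0.5}
    - {"slide":[0,0,-0.04],"spin":0,"grip":0.5}
    - {"slide":[0,0,-0.08],"spin":0,"grip":0.5}
    - {"slide":[0,0,-0.1],"spin":0,"grip":0}
    - {"slide":[0,0,-0.1],"spin":-1,"grip":-1}
    - {"slide":[0,0,-0.08],"spin":-1,"grip":-1}
    - {"slide":[0,0,0],"spin":-1,"grip":-1}
    - {"slide":[0,0,0],"spin":-1,"grip":-1}
    - {"slide":[0,0,0],"spin":-0.16,"grip":-1}

```text
time: 11.7
tool_pos: [0.4596, -0.0872, 0.2721]
ee_rot: [-3.14, 0.001, 0.363]
wrist_force: [0.2, -0.7, -0.2]
width: 0.0801
finger_force: 0.0
```

```bash
python3 - <<'E'
from h import *
p,R,o=tool(); print(p,o['ee_rot'],o['width'])
t=np.array([.34,.3,.28]); print(R.T@(t-p)/.5)
E
```

```text
[ 0.45960956 -0.08715081  0.27210397] [-3.14026355e+00  1.09884419e-03  3.63343107e-01] 0.08012008708757173
[ 0.0515688  -0.80878957 -0.01477379]
```

Call:
arm_command:
  plan:
    - {"slide":[0.006,-0.09,-0.002],"spin":0,"grip":-1}
    - {"slide":[0.006,-0.09,-0.002],"spin":0,"grip":-1}
    - {"slide":[0.006,-0.09,-0.002],"spin":0,"grip":-1}
    - {"slide":[0.006,-0.09,-0.002],"spin":0,"grip":-1}
    - {"slide":[0.006,-0.09,-0.002],"spin":0,"grip":-1}
    - {"slide":[0.006,-0.09,-0.002],"spin":0,"grip":-1}
    - {"slide":[0.006,-0.09,-0.002],"spin":0,"grip":-1}
    - {"slide":[0.006,-0.09,0],"spin":0,"grip":-1}
    - {"slide":[0.003,-0.089,0],"spin":0,"grip":-1}
    - {"slide":[0,0,0],"spin":0,"grip":-1}

```text
time: 12.95
tool_pos: [0.3386, 0.3013, 0.2786]
ee_rot: [-3.141, 0.002, 0.368]
wrist_force: [-1.0, -0.6, 0.2]
width: 0.0938
finger_force: 0.0
```

Call:
arm_command:
  plan:
    - {"slide":[0,0,0],"spin":0,"grip":-1}
    - {"slide":[0,0,0],"spin":0,"grip":-1}

```text
time: 13.2
tool_pos: [0.3406, 0.2985, 0.2794]
ee_rot: [3.141, 0.0, 0.361]
wrist_force: [0.6, -0.3, -0.2]
width: 0.0941
finger_force: 0.0
```

```bash
python3 - <<'E'
from h import *
import json
p,R,o=tool(); ci=camera_info("wrist"); im=snapshot("wrist")
cv2.imwrite("pics/w2.png",im[:,:,::-1]); print(o['tool_pos'],o['ee_rot'],o['time'],proj(ci,[.397,.324,.088]),proj(ci,[.397,.324,0]))
json.dump({k:np.array(v).tolist() for k,v in ci.items()},open('w2.json','w'))
g=im.min(2); m=((g>170)&(im.max(2)-g<40)).astype(np.uint8)
cs,_=cv2.findContours(m,cv2.RETR_EXTERNAL,cv2.CHAIN_APPROX_NONE)
for c in cs:
    if cv2.contourArea(c)>800: print(cv2.contourArea(c),cv2.boundingRect(c),cv2.minAreaRect(c))
E
```

```text
[0.34062501 0.29851154 0.27935827] [3.14117675e+00 1.78574542e-04 3.61271260e-01] 13.2 [320.64603939 163.52278397] [321.13172771 160.89164219]
1492.5 (321, 402, 73, 43) ((357.0, 423.0), (42.0, 72.0), 90.0)
1973.0 (295, 137, 46, 48) ((317.6590576171875, 160.5696563720703), (44.81539535522461, 46.68539047241211), 1.8476102352142334)
6195.0 (554, 0, 86, 102) ((596.5, 50.5), (101.0, 85.0), 90.0)
```

```bash
python3 - <<'E'
from h import *
import json
ci={k:np.array(v) for k,v in json.load(open('w2.json')).items()}
box=cv2.boxPoints(((317.66,160.57),(44.8,46.7),1.85)); P=np.array([onz(ci,u,v,.088) for u,v in box]); c=P.mean(0)
print("carton",c); 
for i in range(4):
    d=P[(i+1)%4]-P[i]; print(np.linalg.norm(d[:2]),np.degrees(np.arctan2(d[1],d[0]))%90)
p,R,o=tool(); print("delta tool (m):",R.T@(c-p), "for touch")
im=cv2.imread("pics/w2.png")[110:220,260:380]; cv2.imwrite("pics/c6.png",cv2.resize(im,(480,440)))
E
```

```text
carton [0.39838197 0.32800736 0.088     ]
0.04963927553103302 17.618561752613783
0.04808240873315636 18.98057152116081
0.04968278297954027 19.586742846890104
0.04978794888252136 18.917563608727576
delta tool (m): [ 0.06439318 -0.00726573  0.19141396] for touch
```

View pics/c6.png

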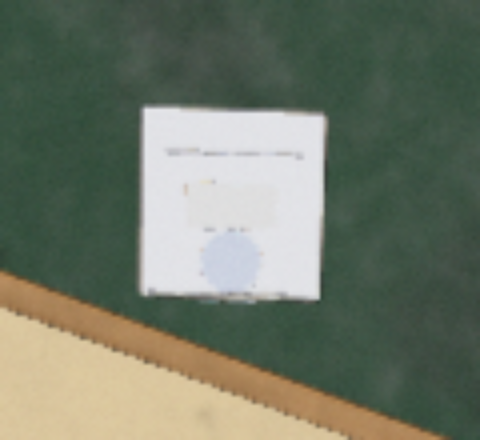

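The crop shows the carton's top at crop (143–326, 108–298), turned about 1.7° clockwise from the tool. I'll touch its top lightly with closed fingers to find the true fingertip level.

Call:
arm_command:
  plan:
    - {"slide":[0.03,-0.007,0.06],"spin":0.34,"grip":1}
    - {"slide":[0.036,-0.007,0.08],"spin":0,"grip":1}
    - {"slide":[0.032,-0.002,0.08],"spin":0,"grip":1}
    - {"slide":[0,0,0.06],"spin":0,"grip":1}
    - {"slide":[0,0,0.03],"spin":0,"grip":1}
    - {"slide":[0,0,0.016],"spin":0,"grip":1}
    - {"slide":[0,0,0],"spin":0,"grip":1}

```text
time: 14.12
tool_pos: [0.384, 0.3234, 0.117]
ee_rot: [-3.141, -0.001, 0.333]
wrist_force: [0.0, -0.3, -0.2]
width: 0.0278
finger_force: 0.0
```

Call:
arm_command:
  plan:
    - {"slide":[0,0,0.004],"spin":0,"grip":1}
    - {"slide":[0,0,0.004],"spin":0,"grip":1}
    - {"slide":[0,0,0.004],"spin":0,"grip":1}

```text
time: 14.5
tool_pos: [0.3839, 0.3237, 0.1107]
ee_rot: [-3.141, -0.001, 0.334]
wrist_force: [0.1, 0.4, -0.2]
width: 0.0008
finger_force: 0.0
```

Call:
arm_command:
  plan:
    - {"slide":[0,0,0.006],"spin":0,"grip":1}
    - {"slide":[0,0,0.006],"spin":0,"grip":1}
    - {"slide":[0,0,0.006],"spin":0,"grip":1}
    - {"slide":[0,0,0],"spin":0,"grip":1}

```text
time: 15.0
tool_pos: [0.3835, 0.3233, 0.1009]
ee_rot: [3.141, 0.001, 0.334]
wrist_force: [1.0, 0.9, -0.2]
width: 0.0003
finger_force: 0.0
```

Call:
arm_command:
  plan:
    - {"slide":[0,0,0.006],"spin":0,"grip":1}
    - {"slide":[0,0,0.006],"spin":0,"grip":1}
    - {"slide":[0,0,0],"spin":0,"grip":1}

```text
time: 15.38
tool_pos: [0.3835, 0.3233, 0.0949]
ee_rot: [3.141, 0.001, 0.334]
wrist_force: [-0.2, -0.2, 0.3]
width: 0.0005
finger_force: 0.0
```

Call:
arm_command:
  plan:
    - {"slide":[0,0,0.006],"spin":0,"grip":1}
    - {"slide":[0,0,0],"spin":0,"grip":1}

```text
time: 15.62
tool_pos: [0.3835, 0.3233, 0.092]
ee_rot: [3.141, 0.001, 0.334]
wrist_force: [0.5, 0.2, -0.7]
width: 0.0004
finger_force: 0.0
```

Call:
arm_command:
  plan:
    - {"slide":[0,0,0.006],"spin":0,"grip":1}
    - {"slide":[0,0,0],"spin":0,"grip":1}

```text
time: 15.88
tool_pos: [0.3836, 0.3234, 0.089]
ee_rot: [3.141, 0.001, 0.334]
wrist_force: [-0.5, -0.4, 0.9]
width: 0.0005
finger_force: 0.0
```

Call:
arm_command:
  plan:
    - {"slide":[0,0,0.005],"spin":0,"grip":1}
    - {"slide":[0,0,0],"spin":0,"grip":1}

```text
time: 16.12
tool_pos: [0.3836, 0.3234, 0.0866]
ee_rot: [3.141, 0.001, 0.334]
wrist_force: [-0.1, 0.0, -0.2]
width: 0.0008
finger_force: 0.0
```

Call:
arm_command:
  plan:
    - {"slide":[0,0,0.005],"spin":0,"grip":1}
    - {"slide":[0,0,0],"spin":0,"grip":1}

```text
time: 16.38
tool_pos: [0.3836, 0.3234, 0.0841]
ee_rot: [3.141, 0.001, 0.334]
wrist_force: [-1.0, -0.3, -0.3]
width: 0.0006
finger_force: 0.0
```

Call:
arm_command:
  plan:
    - {"slide":[0,0,0.005],"spin":0,"grip":1}
    - {"slide":[0,0,0],"spin":0,"grip":1}

```text
time: 16.62
tool_pos: [0.3836, 0.3234, 0.0815]
ee_rot: [3.141, 0.001, 0.334]
wrist_force: [0.1, -0.1, 0.5]
width: 0.0003
finger_force: 0.0
```

Call:
arm_command:
  plan:
    - {"slide":[0,0,0.005],"spin":0,"grip":1}
    - {"slide":[0,0,0],"spin":0,"grip":1}

```text
time: 16.88
tool_pos: [0.3836, 0.3234, 0.0791]
ee_rot: [3.141, 0.001, 0.334]
wrist_force: [-0.4, -0.2, -0.1]
width: 0.0003
finger_force: 0.0
```

Call:
arm_command:
  plan:
    - {"slide":[0,0,0.005],"spin":0,"grip":1}
    - {"slide":[0,0,0],"spin":0,"grip":1}

```text
time: 17.12
tool_pos: [0.3836, 0.3234, 0.0766]
ee_rot: [3.141, 0.001, 0.334]
wrist_force: [-0.3, -0.8, -0.5]
width: 0.0005
finger_force: 0.0
```

```bash
python3 - <<'E'
from h import *
ci=camera_info("wrist"); im=snapshot("wrist").astype(int); cv2.imwrite("pics/w3.png",im[:,:,::-1].astype(np.uint8))
p,R,o=tool()
yaw=np.radians(19); ux=np.array([np.cos(yaw),np.sin(yaw),0]);uy=np.array([-np.sin(yaw),np.cos(yaw),0]); c=np.array([.3984,.328,.088])
for a in(-25,25):
  for b in(-25,25): print('corner',a,b,proj(ci,c+a/1e3*ux+b/1e3*uy).round(1))
print("tip@TCP",proj(ci,p).round(1))
g=im.min(2)
for col in range(270,390,8):
    r=np.where(g[100:330,col]>165)[0]+100
    print(col,(r.min(),r.max(),len(r)) if len(r) else None, [tuple(im[k,col]) for k in (270,278,290)])
E
```

```text
corner -25 -25 [369.1 304.2]
corner -25 25 [282.4 304. ]
corner 25 -25 [372.6 219.1]
corner 25 25 [279.8 218.8]
tip@TCP [324.9 281.3]
270 (np.int64(286), np.int64(327), 42) [(np.int64(68), np.int64(95), np.int64(77)), (np.int64(203), np.int64(157), np.int64(107)), (np.int64(239), np.int64(224), np.int64(183))]
278 (np.int64(289), np.int64(327), 39) [(np.int64(68), np.int64(92), np.int64(76)), (np.int64(204), np.int64(157), np.int64(106)), (np.int64(238), np.int64(225), np.int64(183))]
286 (np.int64(219), np.int64(327), 108) [(np.int64(246), np.int64(247), np.int64(249)), (np.int64(247), np.int64(247), np.int64(249)), (np.int64(246), np.int64(246), np.int64(248))]
294 (np.int64(219), np.int64(312), 93) [(np.int64(247), np.int64(247), np.int64(249)), (np.int64(245), np.int64(246), np.int64(248)), (np.int64(246), np.int64(247), np.int64(248))]
302 (np.int64(219), np.int64(279), 61) [(np.int64(246), np.int64(247), np.int64(248)), (np.int64(245), np.int64(246), np.int64(248)), (np.int64(114), np.int64(112), np.int64(110))]
310 (np.int64(219), np.int64(276), 58) [(np.int64(245), np.int64(2
[... 992 characters left out ...]
247), np.int64(249))]
358 (np.int64(220), np.int64(304), 84) [(np.int64(246), np.int64(247), np.int64(249)), (np.int64(246), np.int64(246), np.int64(248)), (np.int64(246), np.int64(247), np.int64(249))]
366 (np.int64(220), np.int64(304), 85) [(np.int64(246), np.int64(247), np.int64(249)), (np.int64(246), np.int64(247), np.int64(248)), (np.int64(246), np.int64(247), np.int64(249))]
374 None [(np.int64(76), np.int64(101), np.int64(85)), (np.int64(76), np.int64(99), np.int64(83)), (np.int64(73), np.int64(101), np.int64(81))]
382 (np.int64(100), np.int64(100), 1) [(np.int64(74), np.int64(96), np.int64(80)), (np.int64(79), np.int64(102), np.int64(85)), (np.int64(76), np.int64(100), np.int64(84))]
```

Call:
arm_command:
  plan:
    - {"slide":[0,0,0.004],"spin":0,"grip":1}
    - {"slide":[0,0,0],"spin":0,"grip":1}

```text
time: 17.42
tool_pos: [0.3839, 0.3236, 0.0754]
ee_rot: [-3.141, -0.001, 0.334]
wrist_force: [-0.2, -0.4, 3.1]
width: 0.0003
finger_force: 1.3
```

Call:
arm_command:
  plan:
    - {"slide":[0,0,0.004],"spin":0,"grip":1}
    - {"slide":[0,0,0],"spin":0,"grip":1}

```text
time: 17.68
tool_pos: [0.384, 0.3237, 0.0753]
ee_rot: [-3.141, -0.002, 0.334]
wrist_force: [-3.0, -1.9, 11.2]
width: 0.0002
finger_force: 5.3
```

Call:
arm_command:
  plan:
    - {"slide":[0,0,0.004],"spin":0,"grip":1}
    - {"slide":[0,0,0],"spin":0,"grip":1}

```text
time: 17.92
tool_pos: [0.3841, 0.3238, 0.0753]
ee_rot: [-3.141, -0.002, 0.334]
wrist_force: [-5.2, -4.0, 17.9]
width: 0.0007
finger_force: 9.2
```

Contact comes at TCP z = 0.0755, so the tips sit 12.5 mm behind the reported TCP. Rough sizing from the images puts the gripper body about 100 mm above the tips, which agrees with the nominal 97 mm. I'll grip with about 11 mm of overlap.

Call:
arm_command:
  plan:
    - {"slide":[0,0,-0.02],"spin":0,"grip":-1}
    - {"slide":[0,0,0],"spin":0,"grip":-1}
    - {"slide":[0,0,0],"spin":0,"grip":-1}
    - {"slide":[0,0,0],"spin":0,"grip":-1}
    - {"slide":[0,0,0.02],"spin":0,"grip":-1}
    - {"slide":[0,0,0.012],"spin":0,"grip":-1}
    - {"slide":[0,0,0.004],"spin":0,"grip":-1}
    - {"slide":[0,0,0],"spin":0,"grip":-1}

```text
time: 18.92
tool_pos: [0.3871, 0.3229, 0.0733]
ee_rot: [3.138, -0.01, 0.333]
wrist_force: [-9.4, -10.3, 39.2]
width: 0.0769
finger_force: 19.4
```

Call:
arm_command:
  plan:
    - {"slide":[0,0,-0.03],"spin":0,"grip":-1}
    - {"slide":[0,0,-0.03],"spin":0,"grip":-1}
    - {"slide":[0,0,0],"spin":0,"grip":-1}

```text
time: 19.3
tool_pos: [0.3842, 0.3238, 0.0933]
ee_rot: [-3.141, -0.001, 0.334]
wrist_force: [-0.7, -0.2, -0.8]
width: 0.0939
finger_force: 0.0
```

```bash
python3 - <<'E'
from h import *
ci=camera_info("wrist"); im=snapshot("wrist").astype(int); cv2.imwrite("pics/w4.png",im[:,:,::-1].astype(np.uint8))
p,R,o=tool();print(p,o['ee_rot'],o['width'],o['wrist_force'])
g=im.min(2); m=((g>180)&(im.max(2)-g<30)).astype(np.uint8); m[:100]=0
for c in cv2.findContours(m,cv2.RETR_EXTERNAL,cv2.CHAIN_APPROX_NONE)[0]:
    if cv2.contourArea(c)>800: 
        r=cv2.minAreaRect(c); P=np.array([onz(ci,u,v,.088) for u,v in cv2.boxPoints(r)]); print(r,P.mean(0),(R.T@(P.mean(0)-p)).round(4))
for r in (240,255,275): print(r,[c for c in range(150,500) if (g[r,c]>165)!=(g[r,c-1]>165)])
print(proj(ci,p+R@[.008,.047,-.0125]),proj(ci,p+R@[.008,-.047,-.0125]))
E
```

```text
[0.38362951 0.3234614  0.0922797 ] [3.14143384e+00 6.53934187e-04 3.33688932e-01] 0.09395029981822475 [-0.04949664  0.53859339 -0.41574174]
((322.5909118652344, 253.86495971679688), (83.3997573852539, 78.41634368896484), 1.6602823734283447) [0.39781622 0.33009405 0.088     ] [ 0.0156 -0.0016  0.0043]
((585.5, 231.5), (99.0, 107.0), 90.0) [0.46194529 0.18682958 0.088     ] [0.0292 0.1547 0.0043]
((152.9853973388672, 176.95985412597656), (119.18289184570312, 15.891051292419434), 70.01689147949219) [0.40892611 0.43597076 0.088     ] [ 0.0608 -0.098   0.0042]
240 [150, 283, 365]
255 [198, 283, 365]
275 [229, 237, 260, 284, 364]
[408.73995073 276.8608139 ] [242.0380099  276.66435163]
```

View pics/w4.png

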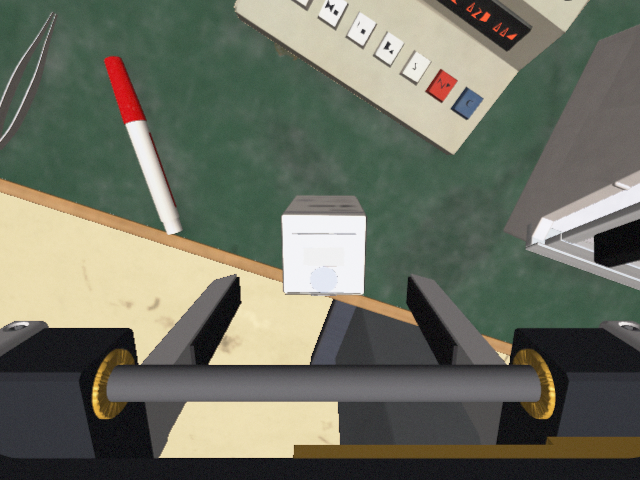

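The carton (crop rows 197–295, cols 283–365) still stands in place; the fingers had come down before they were fully open. They are open now and clear of both sides, so I go down and grip.

Call:
arm_command:
  plan:
    - {"slide":[0,-0.003,0.02],"spin":0.3,"grip":-1}
    - {"slide":[0,0,0.02],"spin":0,"grip":-1}
    - {"slide":[0,0,0.016],"spin":0,"grip":-1}
    - {"slide":[0,0,0],"spin":0,"grip":-1}

```text
time: 19.85
tool_pos: [0.3824, 0.3243, 0.0632]
ee_rot: [3.141, 0.003, 0.307]
wrist_force: [-0.1, -0.3, -0.1]
width: 0.0942
finger_force: 0.0
```

Call:
arm_command:
  plan:
    - {"slide":[0,0,0],"spin":0,"grip":1}
    - {"slide":[0,0,0],"spin":0,"grip":1}
    - {"slide":[0,0,0],"spin":0,"grip":1}
    - {"slide":[0,0,0],"spin":0,"grip":1}
    - {"slide":[0,0,0],"spin":0,"grip":1}

```text
time: 20.48
tool_pos: [0.3834, 0.3247, 0.065]
ee_rot: [3.141, -0.0, 0.307]
wrist_force: [0.0, -1.4, 0.9]
width: 0.0497
finger_force: 29.9
```

Call:
arm_command:
  plan:
    - {"slide":[0,0,-0.02],"spin":0,"grip":1}
    - {"slide":[0,0,-0.05],"spin":0,"grip":1}
    - {"slide":[0,0,-0.08],"spin":0,"grip":1}
    - {"slide":[0,0,-0.08],"spin":0,"grip":1}
    - {"slide":[0,0,-0.08],"spin":0.57,"grip":1}
    - {"slide":[0,0,-0.08],"spin":1,"grip":1}
    - {"slide":[0,0,-0.05],"spin":1,"grip":1}
    - {"slide":[0,0,-0.03],"spin":1,"grip":1}
    - {"slide":[0,0,0],"spin":0,"grip":1}

```text
time: 21.6
tool_pos: [0.3836, 0.3253, 0.3016]
ee_rot: [-3.14, -0.003, -0.003]
wrist_force: [0.5, -0.3, -1.0]
width: 0.0498
finger_force: 29.9
```

Call:
arm_command:
  plan:
    - {"slide":[0.005,0.03,0],"spin":0,"grip":1}
    - {"slide":[0.01,0.06,0],"spin":0,"grip":1}
    - {"slide":[0.02,0.08,0],"spin":0,"grip":1}
    - {"slide":[0.02,0.08,0],"spin":0,"grip":1}
    - {"slide":[0.02,0.08,0],"spin":0,"grip":1}
    - {"slide":[0.02,0.08,0],"spin":0,"grip":1}
    - {"slide":[0.02,0.08,0],"spin":0,"grip":1}
    - {"slide":[0.02,0.08,0],"spin":0,"grip":1}
    - {"slide":[0.02,0.08,0],"spin":0,"grip":1}
    - {"slide":[0.02,0.08,0],"spin":0,"grip":1}

```text
time: 22.85
tool_pos: [0.4683, -0.0425, 0.2986]
ee_rot: [-3.142, 0.002, -0.004]
wrist_force: [-0.4, 0.9, -0.8]
width: 0.0499
finger_force: 29.9
```

Call:
arm_command:
  plan:
    - {"slide":[0.02,0.08,0],"spin":0,"grip":1}
    - {"slide":[0.01,0.08,0],"spin":0,"grip":1}
    - {"slide":[0,0.07,0],"spin":0,"grip":1}
    - {"slide":[0,0.038,0],"spin":0,"grip":1}
    - {"slide":[0,0,0],"spin":0,"grip":1}
    - {"slide":[0,0,0],"spin":0,"grip":1}

```text
time: 23.6
tool_pos: [0.4835, -0.1736, 0.2998]
ee_rot: [-3.141, 0.0, -0.003]
wrist_force: [-0.3, 0.1, -2.2]
width: 0.05
finger_force: 29.9
```

Call:
arm_command:
  plan:
    - {"slide":[0,0,0.04],"spin":0,"grip":1}
    - {"slide":[0,0,0.06],"spin":0,"grip":1}
    - {"slide":[0,0,0.06],"spin":0,"grip":1}
    - {"slide":[0,0,0.05],"spin":0,"grip":1}
    - {"slide":[0,0,0.04],"spin":0,"grip":1}
    - {"slide":[0,0,0.03],"spin":0,"grip":1}
    - {"slide":[0,0,0],"spin":0,"grip":1}

```text
time: 24.48
tool_pos: [0.4831, -0.1734, 0.1588]
ee_rot: [-3.141, 0.002, -0.003]
wrist_force: [0.1, -0.6, -1.7]
width: 0.05
finger_force: 29.9
```

Call:
arm_command:
  plan:
    - {"slide":[0,0,0.04],"spin":0,"grip":1}
    - {"slide":[0,0,0.04],"spin":0,"grip":1}
    - {"slide":[0,0,0.04],"spin":0,"grip":1}
    - {"slide":[0,0,0.025],"spin":0,"grip":1}
    - {"slide":[0,0,0.015],"spin":0,"grip":1}
    - {"slide":[0,0,0],"spin":0,"grip":1}

```text
time: 25.22
tool_pos: [0.4838, -0.1745, 0.08]
ee_rot: [3.142, 0.0, -0.004]
wrist_force: [0.2, 0.5, -1.5]
width: 0.0498
finger_force: 29.9
```

Call:
arm_command:
  plan:
    - {"slide":[0.01,0,0.004],"spin":0,"grip":1}
    - {"slide":[0.014,0,0.004],"spin":0,"grip":1}
    - {"slide":[0.014,0,0],"spin":0,"grip":1}
    - {"slide":[0.014,0,0],"spin":0,"grip":1}
    - {"slide":[0.008,0,0],"spin":0,"grip":1}
    - {"slide":[0,0,0],"spin":0,"grip":1}

```text
time: 25.98
tool_pos: [0.514, -0.1746, 0.0758]
ee_rot: [3.142, 0.0, -0.004]
wrist_force: [0.7, -0.0, -1.4]
width: 0.05
finger_force: 29.9
```

Call:
arm_command:
  plan:
    - {"slide":[0.008,0,0],"spin":0,"grip":1}
    - {"slide":[0,0,0.004],"spin":0,"grip":1}
    - {"slide":[0,0,0.003],"spin":0,"grip":1}
    - {"slide":[0,0,0],"spin":0,"grip":1}

```text
time: 26.48
tool_pos: [0.5176, -0.1746, 0.0721]
ee_rot: [-3.141, 0.0, -0.004]
wrist_force: [-0.4, 0.2, -1.1]
width: 0.0499
finger_force: 29.9
```

Call:
arm_command:
  plan:
    - {"slide":[0,0,0.002],"spin":0,"grip":1}
    - {"slide":[0,0,0],"spin":0,"grip":1}

```text
time: 26.72
tool_pos: [0.5177, -0.1747, 0.0713]
ee_rot: [3.142, -0.0, -0.004]
wrist_force: [-0.4, 0.2, -1.1]
width: 0.0499
finger_force: 30.1
```

Call:
arm_command:
  plan:
    - {"slide":[0,0,0.002],"spin":0,"grip":1}
    - {"slide":[0,0,0],"spin":0,"grip":1}

```text
time: 26.98
tool_pos: [0.5178, -0.1747, 0.0711]
ee_rot: [3.141, -0.0, -0.004]
wrist_force: [-2.0, 0.6, 3.4]
width: 0.0502
finger_force: 30.4
```

Call:
arm_command:
  plan:
    - {"slide":[0,0,0.002],"spin":0,"grip":1}
    - {"slide":[0,0,0],"spin":0,"grip":1}

```text
time: 27.22
tool_pos: [0.5178, -0.1748, 0.071]
ee_rot: [3.141, -0.001, -0.004]
wrist_force: [-3.9, 0.8, 7.1]
width: 0.0495
finger_force: 30.6
```

Call:
arm_command:
  plan:
    - {"slide":[0,0,0],"spin":0,"grip":-0.3}
    - {"slide":[0,0,0],"spin":0,"grip":-0.5}
    - {"slide":[0,0,0],"spin":0,"grip":-0.5}
    - {"slide":[0,0,0],"spin":0,"grip":-0.5}

```text
time: 27.72
tool_pos: [0.5177, -0.1746, 0.0692]
ee_rot: [3.142, 0.0, -0.004]
wrist_force: [-1.2, -0.2, 0.3]
width: 0.0709
finger_force: 0.6
```

Call:
arm_command:
  plan:
    - {"slide":[0,0,-0.01],"spin":0,"grip":-0.5}
    - {"slide":[-0.03,0,0],"spin":0,"grip":-0.5}
    - {"slide":[-0.04,0,0],"spin":0,"grip":-0.5}
    - {"slide":[-0.03,0,-0.06],"spin":0,"grip":-0.5}
    - {"slide":[-0.03,0,-0.1],"spin":0,"grip":-0.5}
    - {"slide":[-0.03,0,-0.1],"spin":0,"grip":-0.5}
    - {"slide":[0,0,-0.1],"spin":0,"grip":-0.5}
    - {"slide":[0,0,-0.08],"spin":0,"grip":0.3}
    - {"slide":[0,0,0],"spin":0,"grip":0.3}

```text
time: 28.85
tool_pos: [0.4383, -0.175, 0.2987]
ee_rot: [3.137, -0.008, -0.004]
wrist_force: [-0.1, -0.3, -0.6]
width: 0.0538
finger_force: 0.0
```

```bash
python3 - <<'E'
from h import *
ci=camera_info("wrist"); im=snapshot("wrist").astype(int); cv2.imwrite("pics/w5.png",im[:,:,::-1].astype(np.uint8))
p,R,o=tool();print(p,o['ee_rot'],o['width'])
print('exp carton top front-left/right corners',[proj(ci,[.5177+.0156-.025,-.1747+b,.094]).round(1) for b in (.025,-.025)])
print('pull exp',proj(ci,[.4733,-.0866,.085]).round(1))
g=im.max(2); m=(g<60).astype(np.uint8); m[250:]=0
n,l,s,c=cv2.connectedComponentsWithStats(m)
for k in range(1,n):
    if s[k][4]>100: print('dark',s[k],c[k],onz(ci,*c[k],.085))
hi=im.min(2)
u=proj(ci,[.5177+.0156-.025,-.1747,.094]); 
print([ (r,int(hi[r,int(u[0])])) for r in range(int(u[1])-30,int(u[1])+40,4)])
r=int(u[1])-4; print(r,[(c,int(hi[r,c])) for c in range(int(u[0])-60,int(u[0])+60,6)])
E
```

```text
[ 0.43767587 -0.17458412  0.29590508] [ 3.13968205 -0.00328048 -0.00425705] 0.049931737967820744
exp carton top front-left/right corners [array([300.9, 156.7]), array([345.2, 156.5])]
pull exp [248.5 187.4]
dark [237 168  19  35 460] [245.95869565 184.75652174] [ 0.47635529 -0.08384606  0.085     ]
dark [  7 174  47  36 933] [ 30.23151125 191.91747053] [0.46894367 0.17109903 0.085     ]
[(126, 197), (130, 142), (134, 137), (138, 225), (142, 211), (146, 208), (150, 209), (154, 206), (158, 150), (162, 229), (166, 230), (170, 231), (174, 230), (178, 229), (182, 229), (186, 227), (190, 228), (194, 227)]
152 [(263, 230), (269, 230), (275, 230), (281, 229), (287, 230), (293, 231), (299, 233), (305, 229), (311, 227), (317, 227), (323, 209), (329, 211), (335, 229), (341, 229), (347, 179), (353, 227), (359, 227), (365, 227), (371, 225), (377, 86)]
```

The carton's front top edge sits at row 158 against 157 expected, so it is standing where it was placed. Now to close the door.

Call:
arm_command:
  plan:
    - {"slide":[0.02,-0.08,0],"spin":0,"grip":0.4}
    - {"slide":[0.02,-0.08,0],"spin":0,"grip":0.4}
    - {"slide":[0.005,-0.017,0.06],"spin":0,"grip":0.4}
    - {"slide":[0,0,0.09],"spin":0,"grip":0.4}
    - {"slide":[0,0,0.09],"spin":0,"grip":0.4}
    - {"slide":[0,0,0.06],"spin":0,"grip":0.4}
    - {"slide":[0,0,0],"spin":0,"grip":0.4}

```text
time: 29.78
tool_pos: [0.457, -0.0849, 0.1395]
ee_rot: [-3.139, 0.01, -0.004]
wrist_force: [-0.5, -0.7, -0.1]
width: 0.0284
finger_force: 0.0
```

Call:
arm_command:
  plan:
    - {"slide":[0,0,0.05],"spin":0,"grip":0.4}
    - {"slide":[0,0,0.04],"spin":0,"grip":0.4}
    - {"slide":[0,0,0.03],"spin":0,"grip":0.4}
    - {"slide":[0,0,0.015],"spin":0,"grip":0.4}
    - {"slide":[0,0,0],"spin":0,"grip":0.4}

```text
time: 30.4
tool_pos: [0.4605, -0.0859, 0.0769]
ee_rot: [-3.142, 0.0, -0.004]
wrist_force: [-0.1, -0.1, -0.4]
width: 0.0284
finger_force: 0.0
```

Call:
arm_command:
  plan:
    - {"slide":[0,0,0],"spin":0,"grip":1}
    - {"slide":[0,0,0],"spin":0,"grip":1}
    - {"slide":[0,0,0],"spin":0,"grip":1}

```text
time: 30.78
tool_pos: [0.4611, -0.0863, 0.0777]
ee_rot: [3.141, -0.002, -0.004]
wrist_force: [0.1, -0.7, 1.1]
width: 0.0104
finger_force: 30.0
```

Call:
arm_command:
  plan:
    - {"slide":[0,0,0],"spin":0,"grip":0.5}
    - {"slide":[0,0,0.005],"spin":0,"grip":0.5}
    - {"slide":[0,0,0.005],"spin":0,"grip":0.5}
    - {"slide":[0,0,0],"spin":0,"grip":0.5}
    - {"slide":[0,0,0],"spin":0,"grip":1}
    - {"slide":[0,0,0],"spin":0,"grip":1}
    - {"slide":[0,0,0],"spin":0,"grip":1}

```text
time: 31.65
tool_pos: [0.4606, -0.0861, 0.0719]
ee_rot: [3.141, -0.0, -0.004]
wrist_force: [0.8, -0.6, -0.9]
width: 0.0112
finger_force: 30.0
```

Call:
arm_command:
  plan:
    - {"slide":[0,0.012,0],"spin":0,"grip":1}
    - {"slide":[0,0.025,0],"spin":0,"grip":1}
    - {"slide":[0,0.03,0],"spin":0,"grip":1}
    - {"slide":[0,0.035,0],"spin":0,"grip":1}
    - {"slide":[0,0.035,0],"spin":0,"grip":1}
    - {"slide":[0,0.035,0],"spin":0,"grip":1}
    - {"slide":[0,0.035,0],"spin":0,"grip":1}
    - {"slide":[0,0.03,0],"spin":0,"grip":1}
    - {"slide":[0,0.02,0],"spin":0,"grip":1}
    - {"slide":[0,0.01,0],"spin":0,"grip":1}

```text
time: 32.9
tool_pos: [0.4599, -0.2201, 0.0718]
ee_rot: [3.141, 0.0, -0.005]
wrist_force: [-0.5, 2.9, 1.2]
width: 0.0112
finger_force: 30.0
```

Call:
arm_command:
  plan:
    - {"slide":[0,0.005,0],"spin":0,"grip":1}
    - {"slide":[0,0.005,0],"spin":0,"grip":1}
    - {"slide":[0,0,0],"spin":0,"grip":1}

```text
time: 33.28
tool_pos: [0.4598, -0.2246, 0.0718]
ee_rot: [3.141, 0.0, -0.004]
wrist_force: [-1.8, 2.3, 0.7]
width: 0.0111
finger_force: 30.0
```

Call:
arm_command:
  plan:
    - {"slide":[0,0.004,0],"spin":0,"grip":1}
    - {"slide":[0,0.004,0],"spin":0,"grip":1}
    - {"slide":[0,0,0],"spin":0,"grip":1}

```text
time: 33.65
tool_pos: [0.4598, -0.2286, 0.0719]
ee_rot: [3.141, 0.0, -0.004]
wrist_force: [-1.9, 3.8, 0.8]
width: 0.0115
finger_force: 30.0
```

Call:
arm_command:
  plan:
    - {"slide":[0,0.004,0],"spin":0,"grip":1}
    - {"slide":[0,0.004,0],"spin":0,"grip":1}
    - {"slide":[0,0,0],"spin":0,"grip":1}

```text
time: 34.02
tool_pos: [0.4598, -0.2328, 0.0718]
ee_rot: [3.141, 0.0, -0.004]
wrist_force: [-1.1, 2.0, 1.2]
width: 0.011
finger_force: 30.0
```

Call:
arm_command:
  plan:
    - {"slide":[0,0.004,0],"spin":0,"grip":1}
    - {"slide":[0,0,0],"spin":0,"grip":1}

```text
time: 34.28
tool_pos: [0.4598, -0.2346, 0.0719]
ee_rot: [3.141, 0.0, -0.004]
wrist_force: [-2.1, 2.3, 0.8]
width: 0.0112
finger_force: 30.0
```

Call:
arm_command:
  plan:
    - {"slide":[0,0.004,0],"spin":0,"grip":1}
    - {"slide":[0,0,0],"spin":0,"grip":1}

```text
time: 34.52
tool_pos: [0.4598, -0.2345, 0.0718]
ee_rot: [-3.138, 0.001, -0.004]
wrist_force: [-1.9, 7.2, 3.1]
width: 0.0114
finger_force: 30.0
```

Call:
arm_command:
  plan:
    - {"slide":[0,0.004,0],"spin":0,"grip":1}
    - {"slide":[0,0,0],"spin":0,"grip":1}

```text
time: 34.78
tool_pos: [0.4598, -0.2346, 0.0718]
ee_rot: [-3.134, 0.001, -0.003]
wrist_force: [-2.1, 12.1, 5.8]
width: 0.011
finger_force: 30.0
```

The stop is felt at y = -0.2346, so the door is home. I ease the pressure off, release, and withdraw.

Call:
arm_command:
  plan:
    - {"slide":[0,-0.006,0],"spin":0,"grip":1}
    - {"slide":[0,0,0],"spin":0,"grip":0.5}
    - {"slide":[0,0,0],"spin":0,"grip":0.4}
    - {"slide":[0,0,0],"spin":0,"grip":0.4}
    - {"slide":[0,0,-0.03],"spin":0,"grip":0.4}
    - {"slide":[-0.02,0,-0.08],"spin":0,"grip":0.4}
    - {"slide":[-0.02,0,-0.1],"spin":0,"grip":0.4}
    - {"slide":[-0.02,0,-0.1],"spin":0,"grip":0.4}
    - {"slide":[-0.01,0,-0.08],"spin":0,"grip":0.4}
    - {"slide":[0,0,0],"spin":0,"grip":0.4}

```text
time: 36.02
tool_pos: [0.4263, -0.2366, 0.2726]
ee_rot: [3.135, -0.009, -0.005]
wrist_force: [-0.3, -1.6, 0.4]
width: 0.0284
finger_force: 0.0
```

Call:
arm_command:
  plan:
    - {"slide":[0,0,0],"spin":0,"grip":0.4}
    - {"slide":[0,0,0],"spin":0,"grip":0.4}

```text
time: 36.28
tool_pos: [0.4244, -0.2348, 0.2649]
ee_rot: [-3.14, 0.003, -0.004]
wrist_force: [0.5, -1.1, -0.6]
width: 0.0283
finger_force: 0.0
```

```bash
python3 - <<'E'
from h import *
ci=camera_info("wrist"); im=snapshot("wrist").astype(int); cv2.imwrite("pics/w6.png",im[:,:,::-1].astype(np.uint8))
p,R,o=tool();print(p,o['width'],o['wrist_force'],o['time'])
m=(im.max(2)<60).astype(np.uint8); m[250:]=0
n,l,s,c=cv2.connectedComponentsWithStats(m)
for k in range(1,n):
    if s[k][4]>100: print('dark',s[k],c[k],onz(ci,*c[k],.085))
b=((im[:,:,2]>100)&(im[:,:,0]<60)).astype(np.uint8); n,l,s,c=cv2.connectedComponentsWithStats(b); k=1+np.argmax(s[1:,4]); print('blue',s[k],onz(ci,s[k][0]+s[k][2],s[k][1]+s[k][3]/2,.1))
w=snapshot("top").astype(int); g=w.min(2); mm=((g>165)).astype(np.uint8); mm=mm[280:370,460:540]; n,l,s,c=cv2.connectedComponentsWithStats(mm)
w0=cv2.imread("pics/top0.png")[:,:,::-1].astype(int)
print('bottle diff',np.abs(w-w0)[300:360,465:515].mean(),'left half diff',np.abs(w-w0)[235:300,270:345].mean())
E
```

```text
[ 0.42443383 -0.23484354  0.26489351] 0.028547934560394936 [-0.04383161  0.57213593 -0.87581622] 36.325
dark [318 154  11  39 423] [323.04728132 172.75413712] [ 0.4760386 -0.2332028  0.085    ]
blue [   99   115   228    70 13476] [ 0.49958043 -0.2373149   0.1       ]
bottle diff 9.502333333333333 left half diff 8.272
```

```bash
python3 - <<'E'
from h import *
w0=cv2.cvtColor(cv2.imread("pics/top0.png"),cv2.COLOR_BGR2GRAY).astype(np.float32); w=cv2.cvtColor(snapshot("top"),cv2.COLOR_RGB2GRAY).astype(np.float32)
for n,(a,b,c,d) in dict(bottle=(300,360,465,520),bottles=(245,285,280,345),cabL=(220,310,262,355),keyboard=(165,230,240,380),calc=(215,280,180,262)).items():
    print(n,np.abs(w-w0)[a:b,c:d].mean(), cv2.phaseCorrelate(w0[a:b,c:d].copy(),w[a:b,c:d].copy()))
E
```

```text
bottle 8.645454 ((0.13229282625110628, 0.7953209889506923), 0.7772455406188965)
bottles 8.2 ((0.029629633416966783, -0.058136637237058864), 0.9941411424014304)
cabL 9.42736 ((-0.02465909396296695, -0.021135653552178724), 0.962475488031352)
keyboard 7.8493404 ((0.00784417479263766, -0.00862304082971832), 0.9977986516407978)
calc 5.849156 ((0.011875167570508438, -0.012313417014752304), 0.9855587389734056)
```

```bash
python3 - <<'E'
from h import *
w0=cv2.imread("pics/top0.png")[:,:,::-1]; w=snapshot("top")
for im in (w0,w):
    m=(im[300:355,470:520].min(2)>150).astype(np.uint8); n,l,s,c=cv2.connectedComponentsWithStats(m); k=1+np.argmax(s[1:,4]); print(s[k],c[k])
E
```

```text
[ 15  12  25  25 422] [27.83412322 23.5450237 ]
[ 14  12  27  25 442] [28.08597285 23.97511312]
```

The bottle's cap has not moved (centroid within 0.5 px). I'm handing the job in.

```bash
python3 -c "
from bench import ticket
print(ticket.close_job())"
```

```text
the job is handed in; nothing more can be done
None
```

The carton was set down upright on the cabinet floor in the right-hand half and the blue door slid gently home to its stop; images show the bottles and clear door unmoved, and the job is handed in (about 36 s used; no verdict was returned).

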